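# Set the screw feeder's track with the yellow slot gauge

### The job

Set the screw feeder's track to the yellow gauge: take the yellow gauge from its rack, put its blade down between the two rails until its collar sits flat on both, push the moving rail up snug against the blade, then turn the clamp knob clockwise until it is tight. Leave the gauge standing in the track so that I can check the drag, and leave everything else on the bench where it is.

Things in the scene. Friction and masses are not known exactly. Their poses are not given: they have to be found in the camera images.
- feeder: Bench screw feeder, fixed: grey base spanning x -125..+53, y -125..+125 mm, flat top 40 mm above the bench. The track is the gap between two upright steel rails that run along y. Origin at bench height in the plane of the fixed rail's inner face; x points away from the knob and tab (roughly away from the robot), y to the blue screw hopper (x -44..+40, y +61..+124, 114 mm high), z up.
- track (a point): Point on the fixed rail's inner top edge (feeder x 0, y -45, z 64 mm): a good place along the track for the gauge; axes as the feeder's. Both rails are 12 mm thick, y -120..+60 mm long, tops 64 mm above the bench, and the gap between them is 24 mm deep. The fixed rail fills x 0..+12; the moving one is on the -x side. The middle of the gap is half its width to -x of this point.
- rail (a joint): Slide of the moving rail with its carriage plate and orange tab, m. Gap between the rails = 0.013 - value; the moving rail's inner face is at feeder x = -gap. Starts at 0 to 0.004; pushing the tab to feeder +x closes the gap. Moves with about 1.5 N, stays where left; at 0.009 it bears on the 4 mm blade. The tight clamp holds it fast.
- tab (a point): Centre of the top of the orange thumb tab on the sliding carriage, 79.5 mm above the bench, 92 mm to feeder -x of the moving rail's inner face; axes as the feeder's. The tab is 10 mm thick (x), 32 mm wide (y) and stands 34 mm above the carriage plate (top 45.5 mm above the bench). Push its -x face towards +x, or pinch it.
- knob (a joint): Clamp knob's angle, rad, growing clockwise seen from above: 0 slack, 1.45 end stop. Starts slack at 0 to 0.25, begins to bite near 0.75, is tight from 1.15 up. Turns with about 0.06 to 0.1 N m and stays where it is left.
- knob_grip (a point): On the upright axis of the black T-shaped clamp knob (feeder x -68, y 0), 86.5 mm above the bench, the height to grip. Its cross bar is 46 mm long, 13 mm thick, 28 mm tall, top 97.5 mm above the bench, over a 38 mm disc with its top at 62.5 mm. The point's x axis runs along the bar and turns with it; at joint value 0 the bar lies along feeder x (white mark on its -x end).
- gauge_yellow: T-shaped slot gauge, yellow grip, about 60-110 g. Origin: centre of the underside of its steel collar; z up. Collar 34 (x) x 50 (y) x 4 mm; grip above it 14 (x) x 36 (y) mm, z 4..36 mm; flat blade below it 4 (x) x 46 (y) mm, z 0..-20 mm, its last 4 mm thinned to 2.2 mm. Starts in any of the rack's three slots, collar on its top. Home in the feeder: origin 64 mm above the bench.
- gauge_red: Same kind of gauge with a red grip and a 3 mm blade; stays in the rack.
- gauge_blue: Same kind of gauge with a blue grip and a 6 mm blade; stays in the rack.
- rack: Brown wooden gauge rack, 62 (x) x 200 (y) x 36 mm high, fixed. Origin: centre of its underside. Three slots in its top at y -62, 0, +62 mm, each 10 (x) x 53 (y) mm, 27 mm deep, hold the gauges, blades along its y axis.
- bin: Small open red catch bin, 100 x 75 x 35 mm high, at the feeder's outlet end. Bystander.
- label_roll: Roll of white labels lying flat, 68 mm across, 28 mm high. Bystander.
- screwdriver: Red-handled screwdriver lying on the bench, 180 mm long. Bystander.
Mind the look-alikes: they are no part of the job. Leave any purple or turquoise look-alike of the gauge_yellow alone.

How it is judged (in metres and radians):
On the way, in this order (a step that is already met when the one before it is completed fails the run):
1. the yellow gauge's blade is down between the rails, its collar on both, while the clamp is still slack (z of gauge_yellow in the frame of feeder between 0.0615 and 0.0665 m and x of gauge_yellow in the frame of feeder between -0.013 and 0 m and y of gauge_yellow in the frame of feeder between -0.105 and 0.04 m and value of joint knob below 0.8 rad), for 0.2 s.
2. the moving rail is pushed up against the blade (value of joint rail above 0.0075 m), for 0.1 s.
At the end, for the whole second after the job is handed in: The yellow gauge, let go and at rest, stands upright (0.08 rad) in the open track, along it (0.1 rad), its collar on both rails (within 2.5 mm in height); the rail gap is under 5.5 mm (at most 1.5 mm slack on the 4 mm blade); the clamp knob is at 1.15 rad or more (z of gauge_yellow in the frame of feeder between 0.0615 and 0.0665 m and x of gauge_yellow in the frame of feeder between -0.007 and 0 m and y of gauge_yellow in the frame of feeder between -0.105 and 0.04 m and angle between gauge_yellow's own z axis and vertical below 0.08 rad and angle between the y axis of gauge_yellow and the y axis of feeder, either way round below 0.1 rad and value of joint rail above 0.0075 m and value of joint knob above 1.15 rad and linear speed of gauge_yellow below 0.02 m/s); the robot touches nothing.
It fails at once if the red or the blue gauge is moved by more than 20 mm (distance of any of gauge_red, gauge_blue from where it was at the start of the episode above 0.02 m).
It fails at once if the catch bin, the label roll or the screwdriver is moved by more than 30 mm (distance of any of bin, label_roll, screwdriver from where it was at the start of the episode above 0.03 m).
It also fails if it takes over 54 s, if anything falls off the work surface, if the arm or the gripper's body presses on something with over 40 N, if the wrist force passes 120 N, or if a joint passes its speed limit or range.

### The arm

A 6-joint arm with a two-finger parallel gripper is mounted at the origin on the work surface. World frame = base frame: x ahead of the robot, y to its left, z up, the work surface at z = 0. Lengths are in mm, angles in rad, forces in N, time in s.
With the tool pointing down it reaches from about 350 to 725 mm from the base axis. Payload 6 kg.
Tool frame: the origin (TCP) lies at the very end of the fingers, on their centre line; the grasp point (between the pads) lies 19 mm behind it; y points along the fingers, z is the direction in which the jaws open and shut, and the axes are right-handed (so a half turn about y gives the same grasp; the last joint's range is limited). The gripper opens to 85 mm and grips with 20 to 120 N. Pads are 22 mm wide; open, the fingers measure 114 mm over their backs; the gripper's body (76 mm by 85 mm) begins 54 mm behind the grasp point. The pads swing forward as they close: fully open they stand 13 mm farther back than shut.
Start: joints at [-0.978, 0.04, 0.085, 0, -1.615, -0.334], TCP at [153.563, -579.993, 231.261] pointing down, gripper open.
Joint ranges: [-2.56, 2.56], [-1.29, 2.01], [-1.08, 1.49], [-3.29, 1.98], [-2.81, -0.18], [-2.99, 2.99]. Speed limits (rad/s): [2.57, 2.57, 3.01, 3.14, 3.14, 3.14].

### API

Orientations are given as a unit quaternion [w, x, y, z].
In Python, from station import ctrl, viewer, workorder gives the robot as it stands.
- The arm moves only by the tool carry_out, never from a script. Its argument "rows" is a list of rows, each a list of 3 entries, a list of its own where there are three numbers: the shift along the tool's x, y, z in mm, then the turn about the tool's y in degrees, then the opening, from -1 (shut) to 1 (fully open), so that 0 is half open. In form: [[[dx, dy, dz], yaw, gripper], ...]. A call has 1 to 5 rows; each row shifts and turns the pose as measured when the row begins, along the tool's axes as they then stand; what a row does not reach is not made up. A row lasts 1/10 s, in which the tool goes at most 50 mm and 8.59 degrees, less where a joint would pass 70% of its speed; a pose out of reach is approached as far as the arm can. A call is refused whole if a number of a shift passes 50 or a number of a turn 8.59, either way. A call with a gripper value outside its range is refused whole. The fingers move at their own pace and stop on an object; "squeeze" is the grip in N (left out, the last holds). Time passes only in rows, so rows that do not move let the fingers close. It gives the time, the measured TCP pose, the force and the opening at its end, in the units of the state.
- ctrl.get_obs(): the state, without advancing time (a new reading comes with each control period).
- viewer.camera(name): name is "scene" or "top" or "wrist"; returns (picture, depth): 480x640x3 uint8, blue, green, red; 480x640 float32, mm along the optical axis (not along the pixel's ray), 0 where there is no reading.
- viewer.camera_model(name): a dict with "fx", "fy", "cx", "cy" (pixels), "extrinsics" (4x4, takes a point from world to camera coordinates). Camera axes: x right, y down, z forward; pixel columns grow to the right and rows downward; lengths in mm; the calibration is good to about 2 mm. The wrist camera is an equidistant fisheye: a pixel r from the principal point sees the ray r / f radians off the axis. A picture is of the moment at which its call begins: read the wrist's pose just before it. camera_model takes no time and is no camera call; for the wrist camera it gives the pose at the moment of the call.
- workorder.finish_job(): hands the job in, once; it reports no verdict.
The state is a dict: "t": time; "joint_positions": joint angles; "dq": joint speeds; "joint_torque": joint torques, N m; "tcp_pos": TCP position; "orientation": TCP orientation; "contact_force": force on the tool from outside, world axes, zero at the start; "torque": the same for the moment, N m; "grip_width": finger opening in mm.
Only numpy, scipy, OpenCV 4.12 (cv2) and the standard library are available. Lean on these libraries where they do the work, as an engineer would, in place of code of your own. Each camera call takes 0.05 s, during which the arm holds its last target. There are 200 camera calls.

## Working session

There is one attempt and no reset: what is moved stays moved. The work goes in short steps, Python scripts to look and compute and a tool call to move; the robot and the scene stay as the last step left them, time stands still between calls to the robot, and variables do not carry over. Pictures are saved under pics/ and viewed, about 8 in all and at most 12, crops included, and the job is handed in when it is done.

Besides the shell and the picture viewer there is one more tool, called after "Emit:" as name([rows], argument=value, ...), one row to a line, values as JSON. carry_out: Moves the arm, as the interface text tells. Its arguments: {"type":"object","properties":{"rows":{"type":"array","items":{"type":"array"}},"squeeze":{"type":"number"}},"required":["rows"]}

```bash
ls; mkdir -p pics
cat > h.py <<'E'
import numpy as np, cv2
from station import ctrl, viewer, workorder
from scipy.spatial.transform import Rotation as R
def snap(n):
    m=viewer.camera_model(n); im,d=viewer.camera(n)
    return im,d,m
def pt(m,d,u,v,n=''):
    # depth pixel -> world (pinhole)
    z=d[int(round(v)),int(round(u))]
    c=np.array([(u-m['cx'])/m['fx']*z,(v-m['cy'])/m['fy']*z,z,1])
    return (np.linalg.inv(m['extrinsics'])@c)[:3]
def ray(m,u,v,fish=False):
    x,y=(u-m['cx'])/m['fx'],(v-m['cy'])/m['fy']
    if fish:
        r=np.hypot(x,y); s=np.sin(r)/r if r>1e-9 else 1; c=np.array([x*s,y*s,np.cos(r)])
    else: c=np.array([x,y,1.])
    E=np.linalg.inv(np.array(m['extrinsics'])); return E[:3,3],E[:3,:3]@c
def onz(m,u,v,z,fish=False):
    o,r=ray(m,u,v,fish); return o+r*(z-o[2])/r[2]
def cloud(m,d):
    v,u=np.mgrid[:480,:640]; c=np.stack([(u-m['cx'])/m['fx']*d,(v-m['cy'])/m['fy']*d,d,np.ones_like(d)],-1)
    return (c@np.linalg.inv(np.array(m['extrinsics'])).T)[...,:3]
E
python3 - <<'E'
from h import *
o=ctrl.get_obs(); print({k:np.round(v,3) for k,v in o.items()})
for n in ('scene','top'):
    im,d,m=snap(n); cv2.imwrite(f'pics/{n}0.png',im); np.savez(f'{n}0.npz',im=im,d=d,E=m['extrinsics'],k=[m['fx'],m['fy'],m['cx'],m['cy']])
    print(n,m['fx'],np.round(np.linalg.inv(m['extrinsics']),3).tolist(), (d>0).mean())
E
```

```text
pics
{'t': np.float64(0.0), 'joint_positions': array([-0.978,  0.041,  0.084, -0.   , -1.615, -0.334]), 'dq': array([-0.001,  0.001,  0.001,  0.   , -0.   , -0.   ]), 'joint_torque': array([-0.0000e+00, -3.6820e+01,  3.4743e+01,  6.9320e+00, -5.0000e-03,
        0.0000e+00]), 'tcp_pos': array([ 153.536, -579.695,  230.286]), 'orientation': array([ 0.702, -0.701, -0.091,  0.091]), 'contact_force': array([-0.018, -0.09 , -0.292]), 'torque': array([-0.002,  0.082,  0.049]), 'grip_width': np.float64(85.261)}
scene 572.5072139452468 [[0.78, 0.548, -0.302, 772.185], [0.626, -0.685, 0.373, -310.358], [-0.003, -0.48, -0.877, 928.155], [0.0, 0.0, 0.0, 1.0]] 0.9960188802083333
top 546.7903790751969 [[0.005, -0.979, 0.201, 295.547], [-1.0, -0.006, -0.002, 45.425], [0.003, -0.201, -0.979, 1092.817], [0.0, 0.0, 0.0, 1.0]] 0.9959635416666667
```

View pics/top0.png

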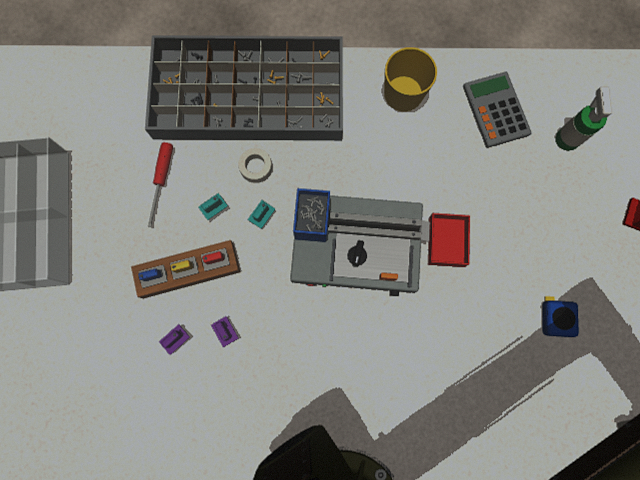

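View pics/scene0.png

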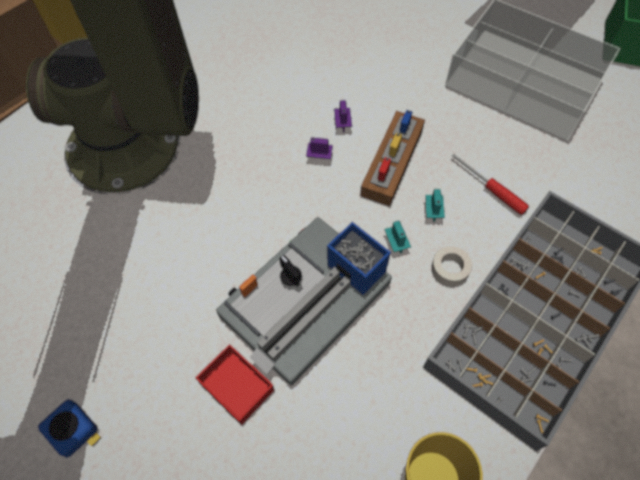

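The top view shows the rack with blue (151,274), yellow (182,266) and red (213,257) gauges. The feeder is at about (357,245), its knob at (358,253) and the orange tab at (388,276).

Things that could be taken for the yellow gauge:
- purple look-alikes (175,338) and (225,331)
- turquoise look-alikes (213,207) and (262,213)
- the yellow cup (410,75)
- the tape measure's yellow tip (549,299)

I choose the yellow grip in the rack's middle slot.

```bash
cat > m1.py <<'E'
from h import *
def rect(P):
    r=cv2.minAreaRect(P[:,:2].astype(np.float32)); b=cv2.boxPoints(r); e=[b[1]-b[0],b[2]-b[1]]; l=max(e,key=np.linalg.norm)
    a=np.degrees(np.arctan2(l[1],l[0])); return np.round(r[0],1),np.round(sorted(r[1]),1),round((a+180)%180,1)
for n in ('top','scene'):
    f=np.load(n+'0.npz'); im,d=f['im'],f['d']; k=f['k']; m=dict(fx=k[0],fy=k[1],cx=k[2],cy=k[3],extrinsics=f['E'])
    P=cloud(m,d); hsv=cv2.cvtColor(im,cv2.COLOR_BGR2HSV); H,S,V=[hsv[...,i].astype(int) for i in range(3)]
    def rep(name,mask):
        nc,l,st,c=cv2.connectedComponentsWithStats(mask.astype(np.uint8))
        i=1+np.argmax(st[1:,4]); Q=P[l==i]; z=np.median(np.sort(Q[:,2])[-max(5,len(Q)//4):])
        T=Q[Q[:,2]>z-6]; print(n,name,st[i,4],c[i].round(1),'ztop',z.round(1),'mean',T.mean(0).round(1),rect(T)); return T
    X,Y,Z=P[...,0],P[...,1],P[...,2]
    bench=(abs(Z)<8)
    rep('yellow',(H>20)&(H<35)&(S>120)&(Y>150)&(X<500)&(X>150)&(Z>20))
    rep('redg',((H<6)|(H>174))&(S>150)&(Y>150)&(X<450)&(Z>45))
    rep('blueg',(H>100)&(H<130)&(S>120)&(Y>250)&(X<500)&(Z>45))
    rep('rack',(H>4)&(H<18)&(S>90)&(Y>150)&(X<450)&(Z>30)&(Z<42))
    F=(X>200)&(X<600)&(Y>-250)&(Y<150)
    rep('tab',(H>4)&(H<16)&(S>170)&F&(Z>60)&(Y<0))
    rep('knob',(V<60)&F&(Z>80)&(Z<105))
    rep('hopper',(H>100)&(H<130)&(S>120)&F&(Z>105))
    rep('base',F&(Z>34)&(Z<44)&(S<60))
    for lo,hi in((58,70),): 
        M=F&(Z>lo)&(Z<hi)&(S<60)&(V>60); rep('rails',M)
E
python3 m1.py
python3 - <<'E'
import cv2,numpy as np
a=cv2.resize(cv2.imread('pics/top0.png')[180:300,285:445],(800,600),interpolation=cv2.INTER_CUBIC)
cv2.imwrite('pics/crop1.png',a)
E
```

```text
top yellow 109 [180.  265.1] ztop 73.7 mean [450.1 306.   71.3] (array([450.1, 307.6]), array([12.3, 33.5]), np.float32(106.4))Traceback (most recent call last):
  File "m1.py", line 15, in <module>
    rep('redg',((H<6)|(H>174))&(S>150)&(Y>150)&(X<450)&(Z>45))
    ~~~^^^^^^^^^^^^^^^^^^^^^^^^^^^^^^^^^^^^^^^^^^^^^^^^^^^^^^^
  File "m1.py", line 10, in rep
    i=1+np.argmax(st[1:,4]); Q=P[l==i]; z=np.median(np.sort(Q[:,2])[-max(5,len(Q)//4):])
        ~~~~~~~~~^^^^^^^^^^
    return _wrapfunc(a, 'argmax', axis=axis, out=out, **kwds)
    return bound(*args, **kwds)
ValueError: attempt to get argmax of an empty sequence
```

View pics/crop1.png

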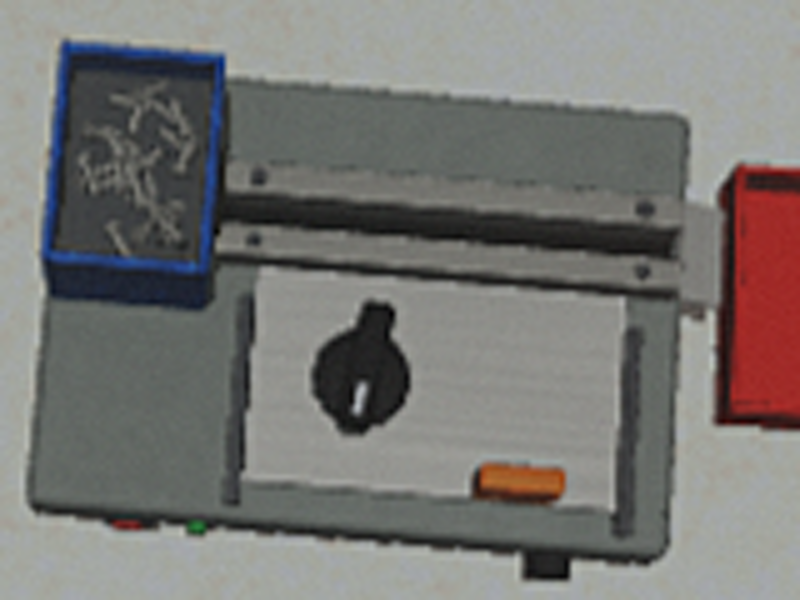

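The crop shows two rails with a dark gap running from (225,205) to (670,240). The knob bar runs roughly along feeder x with its white mark at (358,398), and the tab is at (520,480).

```bash
sed -i "s/        i=1+np/        if nc<2: print(n,name,'none'); return\n        i=1+np/; s/&(X<450)/\&(X<560)/g" m1.py; python3 m1.py
```

```text
top yellow 109 [180.  265.1] ztop 73.7 mean [450.1 306.   71.3] (array([450.1, 307.6]), array([12.3, 33.5]), np.float32(106.4))
top redg 115 [212.4 256.7] ztop 73.1 mean [466.7 245.9  71.2] (array([466.7, 247.4]), array([12. , 33.9]), np.float32(104.2))
top blueg 114 [147.9 273.9] ztop 73.1 mean [433.1 365.7  70.9] (array([432.6, 366.8]), array([12.3, 34.1]), np.float32(105.7))
top rack 1751 [184.5 268.4] ztop 37.6 mean [449.3 306.   35.4] (array([450.4, 307.1]), array([ 61.6, 199.9]), np.float32(105.7))
top tab 81 [389.  275.7] ztop 81.3 mean [431.4 -86.6  79.4] (array([431.5, -86.6]), array([ 7.9, 30.2]), np.float32(85.8))
top knob 153 [357.6 252.1] ztop 99.0 mean [473.6 -27.5  96.8] (array([472.4, -27.2]), array([12.7, 42.7]), np.float32(168.2))
top hopper 288 [311.6 213. ] ztop 115.2 mean [542.5  57.9 113.3] (array([545.7,  58.9]), array([60.5, 82.8]), np.float32(175.5))
top base 3275 [348.2 259.9] ztop 42.2 mean [467.6 -12.2  40. ] (array([485.6, -36.2]), array([140.5, 266. ]), np.float32(86.0))
top rails 594 [375.6 218.3] ztop 66.0 mean [544.7 -65.4  63.9] (array([544.7, -64.4]
[... 506 characters left out ...]
1.1, 306.7]), array([ 60. , 199.5]), np.float32(105.8))
scene tab 107 [248.6 284.8] ztop 80.4 mean [434.9 -87.3  78.8] (array([434.3, -87.7]), array([ 5.8, 26.4]), np.float32(89.4))
scene knob 206 [291.3 270.6] ztop 98.8 mean [480.  -30.2  97.2] (array([475.8, -27.8]), array([13.1, 40.9]), np.float32(166.8))
scene hopper 498 [358.2 252.6] ztop 115.1 mean [550.6  53.2 113.2] (array([546.6,  58.8]), array([61.1, 83.2]), np.float32(176.1))
scene base 4468 [306.2 329.6] ztop 42.3 mean [549.5 -77.3  40.3] (array([554. , -67.7]), array([156.4, 299.7]), np.float32(52.7))
scene rails 881 [308.9 316.4] ztop 65.9 mean [544.5 -65.4  64.1] (array([544.4, -62.5]), array([ 13.2, 180.4]), np.float32(85.7))
```

```bash
cat >> h.py <<'E'
def plan(target,jaw,n,obs=None):
    """rows to reach target (mm) with tool z along world angle jaw (deg, mod 180), in n rows"""
    o=ctrl.get_obs(); q=o['orientation']; r=R.from_quat([q[1],q[2],q[3],q[0]]); M=r.as_matrix(); p=o['tcp_pos']
    now=np.degrees(np.arctan2(M[1,2],M[0,2])); t=-((jaw-now+90)%180-90)   # turn about tool y (down)
    print('tcp',p.round(1),'jaw',round(now,1),'tilt',M[:,1].round(3),'F',o['contact_force'].round(1),'w',round(float(o['grip_width']),1),'t',round(float(o['t']),2),'q6',round(float(o['joint_positions'][5]),2))
    D=(np.array(target)-p)
    print('total turn',round(t,2),'shift in tool axes now',(M.T@D).round(1))
    for i in range(n):
        Mi=M@R.from_euler('y',t*i/n,degrees=True).as_matrix(); print([(Mi.T@D/n).round(1).tolist(),round(t/n,2)])
E
python3 -c "
from h import *
plan((480,-70,250),85.6,10)"
```

```text
tcp [ 153.5 -579.7  230.4] jaw 104.8 tilt [-0.001  0.002 -1.   ] F [-0.8 -0.7 -0.6] w 85.4 t 0.1 q6 -0.33
total turn 19.23 shift in tool axes now [446.  -19.  409.2]
[[44.6, -1.9, 40.9], np.float64(1.92)]
[[43.2, -1.9, 42.4], np.float64(1.92)]
[[41.8, -1.9, 43.8], np.float64(1.92)]
[[40.3, -1.9, 45.2], np.float64(1.92)]
[[38.7, -1.9, 46.5], np.float64(1.92)]
[[37.1, -1.9, 47.8], np.float64(1.92)]
[[35.5, -1.9, 49.0], np.float64(1.92)]
[[33.9, -1.9, 50.2], np.float64(1.92)]
[[32.1, -1.9, 51.3], np.float64(1.92)]
[[30.4, -1.9, 52.3], np.float64(1.92)]
```

Emit:
carry_out([
  [[30,-1,27],1.3,1],
  [[30,-1,28],1.3,1],
  [[29,-1,29],1.3,1],
  [[28,-1,29],1.3,1],
  [[28,-1,30],1.3,1],
])

```text
t: 0.6
tcp_pos: [265.5, -405.8, 230.3]
orientation: [0.709, -0.702, -0.045, 0.049]
contact_force: [1.0, -0.3, 0.8]
grip_width: 85.6
```

Emit:
carry_out([
  [[27,-2,31],1.3,1],
  [[26,-2,31],1.3,1],
  [[26,-2,32],1.3,1],
  [[25,-1,32],1.3,1],
  [[24,-1,33],1.3,1],
])

```text
t: 1.1
tcp_pos: [382.0, -228.3, 238.1]
orientation: [0.711, -0.703, -0.003, 0.007]
contact_force: [0.5, -0.9, 1.3]
grip_width: 85.3
```

Emit:
carry_out([
  [[24,-1,33],1.3,1],
  [[23,-1,34],1.3,1],
  [[22,-1,34],1.3,1],
  [[21,-1,35],1.3,1],
  [[20,-1,35],1.3,1],
])

```text
t: 1.6
tcp_pos: [500.3, -52.0, 243.9]
orientation: [0.71, -0.702, 0.038, -0.034]
contact_force: [0.0, -1.0, 0.7]
grip_width: 85.3
```

```bash
python3 -c "
from h import *
plan((480,-70,250),85.6,1)
im,d,m=snap('wrist'); cv2.imwrite('pics/w1.png',im); np.savez('w1.npz',im=im,d=d,E=m['extrinsics'],k=[m['fx'],m['fy'],m['cx'],m['cy']])
print(m['fx'],np.linalg.inv(m['extrinsics']).round(3).tolist(),(d>0).mean())
"
```

```text
tcp [500.3 -52.  243.9] jaw 84.1 tilt [-0.006  0.012 -1.   ] F [ 0.  -1.   0.7] w 85.3 t 1.6 q6 -1.96
total turn -1.48 shift in tool axes now [-18.4  -6.2 -19.9]
[[-18.4, -6.2, -19.9], np.float64(-1.48)]
371.64829954431775 [[0.102, 0.957, 0.273, 430.031], [0.995, -0.101, -0.018, -46.341], [0.01, 0.273, -0.962, 386.103], [0.0, 0.0, 0.0, 1.0]] 0.9930436197916667
```

View pics/w1.png

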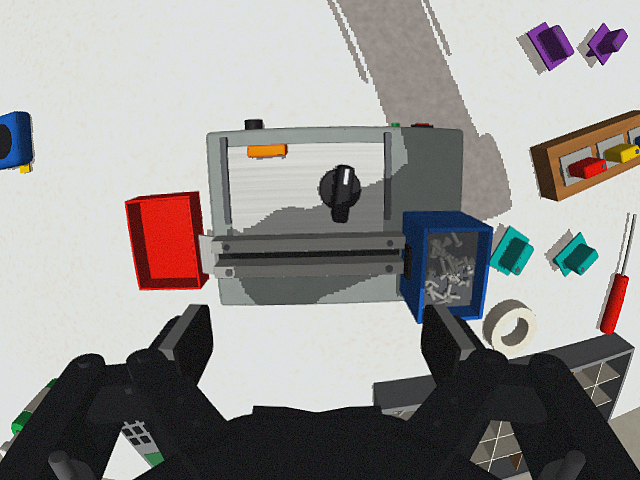

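The wrist view shows the gap at about (310,257), the fixed rail at v≈268, the moving rail at v≈243, the tab at (267,151) and the knob at (341,190). The yellow gauge sits between red and blue at (622,152). I refine the feeder from this view.

```bash
cat >> h.py <<'E'
def fcloud(k,E,d):
    v,u=np.mgrid[:480,:640]; x=(u-k[2])/k[0]; y=(v-k[3])/k[1]; r=np.hypot(x,y)+1e-12; t=np.tan(np.minimum(r,1.4))/r
    c=np.stack([x*t*d,y*t*d,d,np.ones_like(d)],-1); return (c@np.linalg.inv(E).T)[...,:3]
TH=np.radians(-4.4); FO=np.array([540.9,-33.3]); RF=np.array([[np.cos(TH),-np.sin(TH)],[np.sin(TH),np.cos(TH)]])
def tof(P): return (P[...,:2]-FO)@RF
def tow(x,y): return FO+RF@np.array([x,y])
E
cat > m2.py <<'E'
from h import *
import sys
from m1 import rect
E
cat > m2.py <<'E'
from h import *
import sys
f=np.load(sys.argv[1]); im=f['im']; P=fcloud(f['k'],f['E'],f['d']); F=tof(P); fx,fy,Z=F[...,0],F[...,1],P[...,2]
hsv=cv2.cvtColor(im,cv2.COLOR_BGR2HSV); H,S,V=[hsv[...,i].astype(int) for i in range(3)]
# subpixel edges in feeder x per column at rail height, via rays to z=64 and dark gap
rails=(Z>59)&(Z<69)&(abs(fx)<40)&(fy>-115)&(fy<50)
print('rail z',np.median(Z[rails]))
for lo in range(-110,50,20):
    s=rails&(fy>lo)&(fy<lo+20); x=np.sort(fx[s]); g=np.diff(x); i=np.argmax(g*(x[1:]<5)*(x[1:]>-25))
    print(lo,'mov',x[:3].mean().round(1),x[i].round(1),'fix',x[i+1].round(1),x[-3:].mean().round(1))
def rr(name,M):
    p=F[M].astype(np.float32); r=cv2.minAreaRect(p); print(name,M.sum(),'z',np.percentile(Z[M],[50,95]).round(1),'c',np.round(r[0],1),np.round(r[1],1),round(r[2],1),'lo/hi',np.percentile(p,2,0).round(1),np.percentile(p,98,0).round(1))
rr('tab',(H>4)&(H<18)&(S>170)&(Z>74)&(abs(fx)<150)&(abs(fy)<120))
rr('knob',(np.hypot(fx+68,fy)<30)&(Z>92)&(Z<104))
rr('hop',(H>100)&(H<130)&(S>120)&(Z>108)&(abs(fx)<80))
rr('yel',(H>20)&(H<35)&(S>120)&(Z>64)&(Z<80)&(fy>250))
M=(H>20)&(H<35)&(S>120)&(Z>64)&(Z<80)&(P[...,1]>200); print('yel world',P[M].mean(0))
E
python3 m2.py w1.npz
```

```text
rail z 63.135510106426125
-110 mov -25.2 -12.3 fix -0.4 11.3
-90 mov -25.2 -12.9 fix -0.3 11.8
-70 mov -25.0 -12.0 fix -0.3 11.2
-50 mov -25.0 -12.6 fix -0.7 11.6
-30 mov -24.7 -12.0 fix -0.3 11.1
-10 mov -24.8 -13.2 fix -0.1 11.8
10 mov -24.7 -12.7 fix -0.1 11.6
30 mov -24.7 -13.1 fix -0.6 12.2
tab 260 z [ 78.6 344.5] c [-70.  -22.3] [138.2  79. ] 88.7 lo/hi [-109.5  -79. ] [-45.4  19.6]
knob 926 z [96.3 97.7] c [-67.9   1.4] [13.3 45.6] 82.3 lo/hi [-89.7  -6.2] [-47.   9.]
hop 2619 z [113.5 341.9] c [-11.8  14.8] [230.   89.4] 83.2 lo/hi [-58.7 -85.5] [ 37.1 123.5]
yel 264 z [70.  71.8] c [-116.9  332.5] [13.8 36.3] 19.4 lo/hi [-127.1  315. ] [-106.9  348.2]
yel world [449.80832167 303.96338584  69.5149611 ]
```

```bash
sed -i 's/t=-((jaw-now+90)%180-90)/t=-((jaw-now+180)%360-180)/' h.py; python3 -c "
from h import *
print(tow(-6,-45)); plan((450.5,306,200),195.7,15)"
```

```text
[531.46532722 -77.70705968]
tcp [502.4 -48.2 242.5] jaw 84.2 tilt [-0.007  0.013 -1.   ] F [-1.1  1.9 -2.2] w 85.1 t 1.65 q6 -1.97
total turn -111.51 shift in tool axes now [-87.1  47.5 346.6]
[[-5.8, 3.2, 23.1], np.float64(-7.43)]
[[-2.8, 3.2, 23.7], np.float64(-7.43)]
[[0.3, 3.2, 23.8], np.float64(-7.43)]
[[3.4, 3.2, 23.6], np.float64(-7.43)]
[[6.4, 3.2, 22.9], np.float64(-7.43)]
[[9.3, 3.2, 21.9], np.float64(-7.43)]
[[12.1, 3.2, 20.5], np.float64(-7.43)]
[[14.6, 3.2, 18.8], np.float64(-7.43)]
[[17.0, 3.2, 16.7], np.float64(-7.43)]
[[19.0, 3.2, 14.4], np.float64(-7.43)]
[[20.7, 3.2, 11.8], np.float64(-7.43)]
[[22.0, 3.2, 9.1], np.float64(-7.43)]
[[23.0, 3.2, 6.1], np.float64(-7.43)]
[[23.6, 3.2, 3.1], np.float64(-7.43)]
[[23.8, 3.2, 0.0], np.float64(-7.43)]
```

Emit:
carry_out([
  [[-6,3,23],-7.4,1],
  [[-3,3,24],-7.4,1],
  [[0,3,24],-7.4,1],
  [[3,3,24],-7.4,1],
  [[6,3,23],-7.4,1],
])

```text
t: 2.15
tcp_pos: [482.0, 75.0, 225.5]
orientation: [0.684, -0.674, -0.195, 0.201]
contact_force: [0.2, 0.9, -0.3]
grip_width: 85.4
```

Emit:
carry_out([
  [[9,3,22],-7.4,1],
  [[12,3,20],-7.4,1],
  [[15,3,19],-7.4,1],
  [[17,3,17],-7.4,1],
  [[19,3,14],-7.4,1],
])

```text
t: 2.65
tcp_pos: [458.7, 196.8, 209.5]
orientation: [0.581, -0.569, -0.409, 0.414]
contact_force: [0.1, 0.4, 0.5]
grip_width: 85.4
```

Emit:
carry_out([
  [[21,3,12],-7.4,1],
  [[22,3,9],-7.4,1],
  [[23,3,6],-7.4,1],
  [[24,3,3],-7.4,1],
  [[24,3,0],-7.4,1],
])

```text
t: 3.15
tcp_pos: [432.4, 318.8, 193.4]
orientation: [0.414, -0.399, -0.577, 0.58]
contact_force: [-0.1, 0.3, 0.8]
grip_width: 85.9
```

```bash
cat > w2.py <<'E'
from h import *
plan((450.5,306,80),195.7,4)
o=ctrl.get_obs();im,d,m=snap('wrist'); np.savez('w2.npz',im=im,d=d,E=m['extrinsics'],k=[m['fx'],m['fy'],m['cx'],m['cy']])
k=[m['fx'],m['fy'],m['cx'],m['cy']]; P=fcloud(k,m['extrinsics'],d); Z=P[...,2]
hsv=cv2.cvtColor(im,cv2.COLOR_BGR2HSV); H,S,V=[hsv[...,i].astype(int) for i in range(3)]
M=(H>20)&(H<35)&(S>120)&(Z>66)&(Z<80)&(P[...,1]>200)
r=cv2.minAreaRect(P[M][:,:2].astype(np.float32)); print(r,P[M].mean(0),np.percentile(Z[M],[50,95]))
v,u=np.nonzero(M); cu,cv_=int(u.mean()),int(v.mean()); print(cu,cv_)
b=cv2.boxPoints(r); print(b)
y0=max(0,min(330,cv_-75)); x0=max(0,min(440,cu-100)); print('crop',x0,y0); cv2.imwrite('pics/w2.png',cv2.resize(im[y0:y0+150,x0:x0+200],(800,600)))
E
python3 w2.py
```

```text
tcp [432.4 318.8 193.4] jaw -160.2 tilt [-0.019  0.009 -1.   ] F [-0.1  0.3  0.8] w 85.9 t 3.15 q6 -0.65
total turn 4.09 shift in tool axes now [-19.8 112.9 -14.4]
[[-4.9, 28.2, -3.6], np.float64(1.02)]
[[-4.9, 28.2, -3.7], np.float64(1.02)]
[[-4.8, 28.2, -3.8], np.float64(1.02)]
[[-4.7, 28.2, -3.9], np.float64(1.02)]
((450.0535583496094, 308.5625915527344), (13.62463665008545, 35.70701599121094), 15.63143253326416) [450.50361932 306.94365386  70.56100081] [70.64306004 72.02538303]
295 212
[[438.6826  323.92023]
 [448.3038  289.5338 ]
 [461.42453 293.20496]
 [451.8033  327.59137]]
crop 195 137
```

View pics/w2.png

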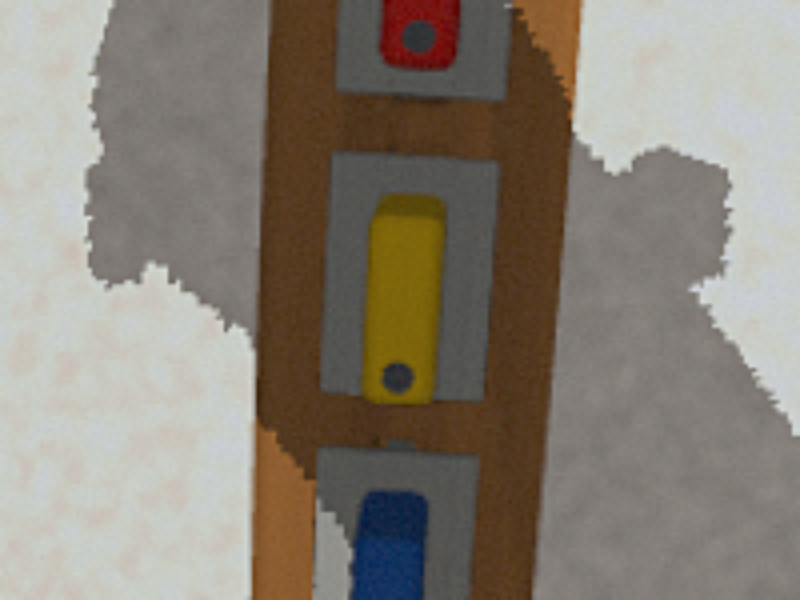

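The crop shows the yellow-gripped gauge with its grey collar at (405,300), red above and blue below it, so the choice is right. The gauge centre is at (450.2, 307.5), yaw 15.6°.

```bash
python3 -c "
from h import *
plan((450.2,307.5,100),195.6,4)"
```

```text
tcp [431.4 321.2 192.1] jaw -159.7 tilt [-0.02   0.009 -1.   ] F [-1.   1.3 -1.8] w 85.4 t 3.2 q6 -0.64
total turn 4.68 shift in tool axes now [-20.7  91.6 -14.4]
[[-5.2, 22.9, -3.6], np.float64(1.17)]
[[-5.1, 22.9, -3.7], np.float64(1.17)]
[[-5.0, 22.9, -3.8], np.float64(1.17)]
[[-4.9, 22.9, -3.9], np.float64(1.17)]
```

Emit:
carry_out([
  [[-5,23,-4],1.2,1],
  [[-5,23,-4],1.2,1],
  [[-5,23,-4],1.2,1],
  [[-5,23,-4],1.2,1],
  [[0,0,0],0,1],
])

```text
t: 3.7
tcp_pos: [450.0, 308.5, 94.5]
orientation: [0.436, -0.42, -0.559, 0.566]
contact_force: [0.1, -0.2, -0.2]
grip_width: 85.0
```

```bash
python3 -c "
from h import *
plan((450.2,307.5,44),195.6,4)"
```

```text
tcp [450.  308.5  94.5] jaw -164.6 tilt [-0.023  0.007 -1.   ] F [ 0.1 -0.2 -0.2] w 85.0 t 3.7 q6 -0.68
total turn -0.18 shift in tool axes now [-1.7 50.5 -1. ]
[[-0.4, 12.6, -0.2], np.float64(-0.04)]
[[-0.4, 12.6, -0.2], np.float64(-0.04)]
[[-0.4, 12.6, -0.2], np.float64(-0.04)]
[[-0.4, 12.6, -0.2], np.float64(-0.04)]
```

Emit:
carry_out([
  [[0,13,0],0,1],
  [[-1,13,0],0,1],
  [[0,12,0],0,1],
  [[0,8,-1],0,1],
  [[0,0,0],0,1],
])

```text
t: 4.2
tcp_pos: [450.6, 309.0, 47.5]
orientation: [0.436, -0.42, -0.561, 0.565]
contact_force: [-0.4, -0.5, -0.6]
grip_width: 85.3
```

```bash
python3 -c "
from h import *
plan((450.2,307.5,45),195.6,1)"
```

```text
tcp [450.6 309.   47.5] jaw -164.5 tilt [-0.021  0.009 -1.   ] F [-0.4 -0.5 -0.6] w 85.3 t 4.2 q6 -0.68
total turn -0.11 shift in tool axes now [-1.3  2.5  0.8]
[[-1.3, 2.5, 0.8], np.float64(-0.11)]
```

Emit:
carry_out([
  [[-1.5,2,0.5],0,-0.5],
  [[0,0,0],0,-1],
  [[0,0,0],0,-1],
  [[0,0,0],0,-1],
  [[0,0,0],0,-1],
], squeeze=40)

```text
t: 4.7
tcp_pos: [451.3, 308.2, 47.4]
orientation: [0.435, -0.42, -0.562, 0.564]
contact_force: [-1.1, -0.8, 2.7]
grip_width: 13.2
```

Emit:
carry_out([
  [[0,0,0],0,-1],
  [[0,0,0],0,-1],
  [[0,0,0],0,-1],
])

```text
t: 5.0
tcp_pos: [451.3, 308.2, 47.4]
orientation: [0.436, -0.42, -0.562, 0.564]
contact_force: [-0.0, -0.2, -0.5]
grip_width: 13.1
```

```bash
python3 -c "
from h import *
plan((450.2,307.5,120),195.6,1)"
```

```text
tcp [451.3 308.2  47.4] jaw -164.5 tilt [-0.019  0.011 -1.   ] F [-0.  -0.2 -0.5] w 13.1 t 5.0 q6 -0.68
total turn -0.08 shift in tool axes now [  0.7 -72.6   2.3]
[[0.7, -72.6, 2.3], np.float64(-0.08)]
```

Emit:
carry_out([
  [[0,-25,0],0,-1],
  [[0,-40,0],0,-1],
  [[0,-40,0],0,-1],
  [[0,-38,0],0,-1],
  [[0,0,0],0,-1],
])

```text
t: 5.5
tcp_pos: [453.2, 305.2, 193.0]
orientation: [0.436, -0.42, -0.56, 0.566]
contact_force: [0.4, 0.2, -0.5]
grip_width: 13.0
```

```bash
python3 -c "
from h import *
print(tow(-6,-45));plan((*tow(-6,-45),165),175.6,12)"
```

```text
[531.46532722 -77.70705968]
tcp [453.2 305.2 193. ] jaw -164.5 tilt [-0.022  0.007 -1.   ] F [ 0.4  0.2 -0.5] w 13.0 t 5.5 q6 -0.68
total turn 19.89 shift in tool axes now [-390.2   23.8   26.2]
[[-32.5, 2.0, 2.2], np.float64(1.66)]
[[-32.6, 2.0, 1.2], np.float64(1.66)]
[[-32.6, 2.0, 0.3], np.float64(1.66)]
[[-32.6, 2.0, -0.6], np.float64(1.66)]
[[-32.6, 2.0, -1.6], np.float64(1.66)]
[[-32.5, 2.0, -2.5], np.float64(1.66)]
[[-32.4, 2.0, -3.5], np.float64(1.66)]
[[-32.3, 2.0, -4.4], np.float64(1.66)]
[[-32.2, 2.0, -5.3], np.float64(1.66)]
[[-32.0, 2.0, -6.3], np.float64(1.66)]
[[-31.8, 2.0, -7.2], np.float64(1.66)]
[[-31.6, 2.0, -8.1], np.float64(1.66)]
```

Force does not show the weight clearly, but the width of 13 mm says the grip is held. I carry it over, staying high past the hopper.

Emit:
carry_out([
  [[-32,-1,2],1.7,-1],
  [[-32,-1,1],1.7,-1],
  [[-33,0,0],1.7,-1],
  [[-33,0,-1],1.6,-1],
  [[-33,0,-2],1.7,-1],
])

```text
t: 6.0
tcp_pos: [487.1, 144.3, 192.1]
orientation: [0.476, -0.46, -0.527, 0.533]
contact_force: [-1.0, 0.0, -0.6]
grip_width: 13.0
```

Emit:
carry_out([
  [[-32,0,-2],1.6,-1],
  [[-32,0,-3],1.7,-1],
  [[-32,2,-4],1.6,-1],
  [[-32,4,-5],1.7,-1],
  [[-32,4,-6],1.6,-1],
])

```text
t: 6.5
tcp_pos: [517.3, -20.6, 178.3]
orientation: [0.514, -0.498, -0.491, 0.497]
contact_force: [1.1, 1.0, -0.1]
grip_width: 13.1
```

Emit:
carry_out([
  [[-30,4,-7],1.7,-1],
  [[-28,4,-7],1.6,-1],
  [[0,0,0],0,-1],
])

```text
t: 6.8
tcp_pos: [528.3, -84.5, 166.7]
orientation: [0.53, -0.513, -0.473, 0.482]
contact_force: [-0.4, -0.1, -2.1]
grip_width: 12.8
```

```bash
python3 -c "
from h import *
plan((*tow(-6,-45),120),175.6,1)"
```

```text
tcp [528.3 -84.5 166.7] jaw 175.0 tilt [-0.025  0.009 -1.   ] F [-0.4 -0.1 -2.1] w 12.8 t 6.8 q6 -0.29
total turn -0.64 shift in tool axes now [ 6.7 46.6 -3.8]
[[6.7, 46.6, -3.8], np.float64(-0.64)]
```

Emit:
carry_out([
  [[2,15,-1],-0.3,-1],
  [[2,15,-1],-0.3,-1],
  [[2,15,-1],0,-1],
  [[1,14,-1],0,-1],
  [[0,0,0],0,-1],
])

```text
t: 7.3
tcp_pos: [530.0, -74.3, 99.6]
orientation: [0.528, -0.508, -0.476, 0.486]
contact_force: [-0.4, -0.2, -0.7]
grip_width: 13.6
```

```bash
cat > w3.py <<'E'
from h import *
import sys
plan((*tow(-6,-45),76),175.6,1)
im,d,m=snap('wrist'); n=sys.argv[1]; np.savez(n+'.npz',im=im,d=d,E=m['extrinsics'],k=[m['fx'],m['fy'],m['cx'],m['cy']])
cv2.imwrite(f'pics/{n}.png',im)
E
python3 w3.py w3
```

```text
tcp [530.  -74.3  99.6] jaw 175.8 tilt [-0.029  0.011 -1.   ] F [-0.4 -0.2 -0.7] w 13.6 t 7.3 q6 -0.3
total turn 0.18 shift in tool axes now [-3.4 23.5 -2.4]
[[-3.4, 23.5, -2.4], np.float64(0.18)]
```

View pics/w3.png

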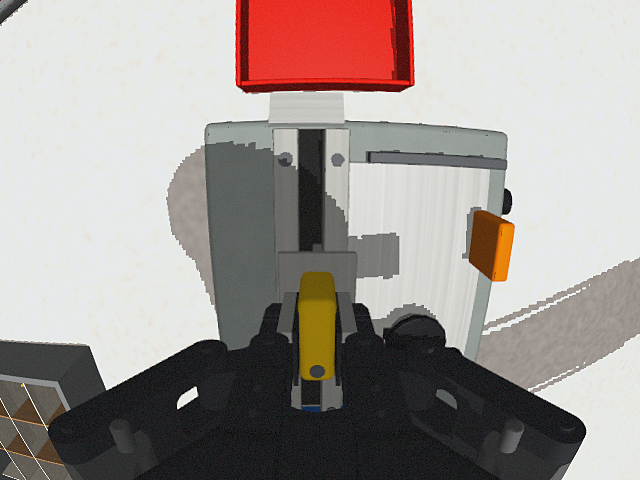

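The wrist view shows the gauge in the jaws: yellow grip at (317,325), collar edge from u 278 to 357 at v 252. The dark gap runs up from (312,245). I compare them in feeder coordinates.

Run:
```python
from h import *
f=np.load('w3.npz'); k=f['k']; m=dict(fx=k[0],fy=k[1],cx=k[2],cy=k[3],extrinsics=f['E']); im=f['im']; d=f['d']
g=cv2.cvtColor(im,cv2.COLOR_BGR2GRAY).astype(int)
P=fcloud(k,f['E'],d);Z=P[...,2]; 
for v in (150,190,225):
    z=Z[v,270:360]; lowp=np.nonzero(z<58)[0]+270; a,b=lowp.min(),lowp.max(); print(v,a,b,'gap edges fx',[tof(onz(m,u,v,64,True)[None])[0].round(1).tolist() for u in (a-.5,b+.5)])
for v in (254,258,264):
    s=np.nonzero((abs(Z[v,240:400]-92)<7))[0]+240; a,b=s.min(),s.max(); zc=np.median(Z[v,s]); print(v,a,b,'collar z',zc.round(1),[tof(onz(m,u,v,zc,True)[None])[0].round(1).tolist() for u in (a-.5,b+.5)])
hsv=cv2.cvtColor(im,cv2.COLOR_BGR2HSV); M=(hsv[...,0]>20)&(hsv[...,0]<35)&(hsv[...,1]>120)&(Z>110)&(Z<140)
F=tof(P)[M]; print('grip top',np.median(Z[M]),np.percentile(F,[2,98],0).round(1))
print('tcp now f',tof(ctrl.get_obs()['tcp_pos'][None]))
```

```text
150 270 359 gap edges fx [[13.1, -108.1], [-29.4, -108.1]]
190 270 359 gap edges fx [[13.4, -88.9], [-29.9, -88.8]]
225 270 359 gap edges fx [[13.8, -71.6], [-30.4, -71.4]]
254 278 356 collar z 91.5 [[8.1, -65.5], [-25.4, -65.4]]
258 278 357 collar z 91.6 [[8.1, -63.8], [-25.9, -63.6]]
264 278 355 collar z 91.6 [[8.2, -61.1], [-25.1, -60.9]]
grip top 123.00071405326437 [[-14.1 -59. ]
 [ -1.2 -25.3]]
tcp now f [[ -7.23362857 -41.88291969]]
```

Run:
```python
from h import *
f=np.load('w3.npz'); k=f['k']; m=dict(fx=k[0],fy=k[1],cx=k[2],cy=k[3],extrinsics=f['E']); im=f['im']; d=f['d']
g=cv2.cvtColor(im,cv2.COLOR_BGR2GRAY).astype(int); Z=fcloud(k,f['E'],d)[...,2]
for v in (145,180,200,225):
    z=Z[v,282:342]; s=np.nonzero(z<56)[0]+282; a,b=s.min(),s.max(); print(v,a,b,[tof(onz(m,u,v,64,True)[None])[0].round(1).tolist() for u in (a-.5,b+.5)], z[::6].round(0), g[v,282:342:6])
```

```text
145 298 323 [[-0.1, -110.3], [-12.3, -110.3]] [63. 63. 63. 40. 40. 40. 41. 56. 63. 62.] [190 196 197  42  47  42  28  74 197 198]
180 299 323 [[-0.5, -93.6], [-12.4, -93.5]] [62. 62. 64. 40. 40. 39. 41. 60. 63. 63.] [103 104 105  18  21  34  41  74 195 193]
200 299 323 [[-0.5, -83.9], [-12.5, -83.8]] [63. 64. 63. 40. 41. 40. 40. 61. 63. 64.] [107 107 105  32  27  22  32  62 106 187]
225 299 323 [[-0.4, -71.5], [-12.6, -71.4]] [63. 63. 62. 41. 40. 40. 40. 63. 63. 63.] [105 104 105  27  32  28  25  74 104 106]
```

The gap centre is at feeder x -6.4 and the collar centre at -8.7, so I shift +2.3 in feeder x and then descend.

Emit:
carry_out([
  [[-2,0,-1],0,-1],
  [[-2,0,-1.3],0,-1],
  [[0,7,-0.2],0,-1],
  [[0,6,-0.2],0,-1],
  [[0,0,0],0,-1],
])

```text
t: 7.85
tcp_pos: [534.2, -78.4, 89.3]
orientation: [0.526, -0.509, -0.478, 0.485]
contact_force: [-0.8, 0.0, -1.1]
grip_width: 13.4
```

```bash
python3 -c "
from h import *
plan((*tow(-5,-45),75.4),175.6,1);print(tof(ctrl.get_obs()['tcp_pos'][None]))"
```

```text
tcp [534.2 -78.4  89.3] jaw 175.9 tilt [-0.023  0.01  -1.   ] F [-0.8  0.  -1.1] w 13.4 t 7.85 q6 -0.29
total turn 0.25 shift in tool axes now [ 0.4 13.9  1.4]
[[0.4, 13.9, 1.4], np.float64(0.25)]
[[ -3.23240695 -45.52776487]]
```

Emit:
carry_out([
  [[0,5,1],0,-1],
  [[0,5,0],0,-1],
  [[0,0,0],0,-1],
])

```text
t: 8.15
tcp_pos: [532.7, -78.4, 78.3]
orientation: [0.526, -0.51, -0.478, 0.485]
contact_force: [-0.9, 0.8, -0.7]
grip_width: 13.0
```

```bash
python3 -c "
from h import *
plan((*tow(-5,-45),75.4),175.6,1);print(tof(ctrl.get_obs()['tcp_pos'][None]))"
```

```text
tcp [532.7 -78.4  78.3] jaw 175.8 tilt [-0.023  0.01  -1.   ] F [-0.9  0.8 -0.7] w 13.0 t 8.15 q6 -0.29
total turn 0.23 shift in tool axes now [0.6 2.9 0.2]
[[0.6, 2.9, 0.2], np.float64(0.23)]
[[ -4.67804776 -45.58845618]]
```

Emit:
carry_out([
  [[0,2,0],0,-1],
  [[0,0,0],0,-1],
])

```text
t: 8.35
tcp_pos: [532.6, -78.4, 76.1]
orientation: [0.526, -0.51, -0.478, 0.485]
contact_force: [-0.1, -0.4, -0.8]
grip_width: 13.2
```

Emit:
carry_out([
  [[0,1.5,0],0,-1],
  [[0,0,0],0,-1],
])

```text
t: 8.55
tcp_pos: [533.2, -78.5, 75.9]
orientation: [0.525, -0.51, -0.478, 0.485]
contact_force: [0.7, 0.1, -1.3]
grip_width: 13.2
```

Emit:
carry_out([
  [[0,1.5,0],0,-1],
  [[0,0,0],0,-1],
])

```text
t: 8.75
tcp_pos: [533.6, -78.6, 75.7]
orientation: [0.525, -0.51, -0.479, 0.485]
contact_force: [0.0, -1.0, -0.4]
grip_width: 13.1
```

Emit:
carry_out([
  [[0,1.5,0],0,-1],
  [[0,0,0],0,-1],
])

```text
t: 8.95
tcp_pos: [534.0, -78.8, 75.7]
orientation: [0.524, -0.511, -0.479, 0.484]
contact_force: [-1.1, -0.7, -1.2]
grip_width: 13.2
```

Emit:
carry_out([
  [[0,0,0],0,0],
  [[0,0,0],0,0],
  [[0,0,0],0,0],
  [[0,-20,0],0,0],
  [[0,-35,0],0,0],
])

```text
t: 9.45
tcp_pos: [531.8, -79.1, 124.7]
orientation: [0.527, -0.508, -0.476, 0.487]
contact_force: [1.4, -0.0, 0.3]
grip_width: 42.9
```

Emit:
carry_out([
  [[0,-30,0],0,0],
  [[0,0,0],0,0],
])

```text
t: 9.65
tcp_pos: [534.5, -79.8, 160.3]
orientation: [0.526, -0.51, -0.477, 0.486]
contact_force: [-0.2, -0.5, 0.7]
grip_width: 42.9
```

```bash
cat > chk.py <<'E'
from h import *
import sys
n=sys.argv[1]
im,d,m=snap('wrist'); k=[m['fx'],m['fy'],m['cx'],m['cy']]; P=fcloud(k,m['extrinsics'],d); F=tof(P); Z=P[...,2]
np.savez(n+'.npz',im=im,d=d,E=m['extrinsics'],k=k); cv2.imwrite(f'pics/{n}.png',im)
hsv=cv2.cvtColor(im,cv2.COLOR_BGR2HSV); H,S,V=[hsv[...,i].astype(int) for i in range(3)]
def rr(name,M):
    if M.sum()<20: print(name,'none'); return
    r=cv2.minAreaRect(F[M].astype(np.float32)); print(name,M.sum(),'z',np.percentile(Z[M],[10,50,90]).round(1),'c',np.round(r[0],1),np.round(r[1],1),round(r[2],1),np.percentile(F[M],[2,98],0).round(1).tolist())
A=(abs(F[...,0])<130)&(F[...,1]>-120)&(F[...,1]<60)
rr('grip',(H>20)&(H<35)&(S>120)&(Z>92)&(Z<110)&A)
rr('tab',(H>4)&(H<18)&(S>170)&(Z>74)&(Z<86)&A)
rr('knob',(np.hypot(F[...,0]+68,F[...,1])<30)&(Z>92)&(Z<104)&(V<110))
for lo in range(-115,50,12):
    s=(Z>58)&(Z<66.5)&(abs(F[...,0])<40)&(F[...,1]>lo)&(F[...,1]<lo+12)&(S<70); x=np.sort(F[...,0][s]); 
    if len(x)<40: continue
    g=np.diff(x)*(x[1:]<5)*(x[1:]>-25); i=np.argmax(g); print('gap',lo,x[i].round(1),x[i+1].round(1),len(x))
E
python3 chk.py w4; python3 -c "
from h import *
plan((*tow(-135,-62),140),175.6,6)"
```

```text
grip 1252 z [97.1 98.6 99.6] c [ -4.3 -45.9] [35.4 13.4] 89.7 [[-10.5, -63.1], [2.4, -29.6]]
tab 572 z [76.1 78.1 79. ] c [-68.   -2.1] [167.4  29.9] 55.8 [[-108.4, -76.3], [-99.2, -46.1]]
knob 383 z [93.6 95.8 96.8] c [-77.8   1.9] [12.7 25.1] 81.9 [[-89.6, -5.2], [-68.3, 8.8]]
gap -115 -12.7 0.0 691
gap -103 -12.7 0.0 718
gap -91 -12.5 -0.0 668
gap -79 -6.5 -5.8 638
gap -67 -1.3 -0.0 249
gap -55 -13.1 4.0 177
gap -43 -13.3 4.1 179
gap -31 -12.8 4.1 167
gap -19 -12.6 0.1 514
gap -7 -12.6 0.1 505
gap 5 -12.8 0.1 483
gap 17 -13.0 0.2 437
gap 29 -12.7 0.3 416
gap 41 -12.7 0.3 397
tcp [533.6 -79.5 157.9] jaw 175.9 tilt [-0.027  0.009 -1.   ] F [ 0.2  0.1 -0.1] w 42.8 t 9.7 q6 -0.29
total turn 0.25 shift in tool axes now [-14.9  21.4 130.8]
[[-2.5, 3.6, 21.8], np.float64(0.04)]
[[-2.5, 3.6, 21.8], np.float64(0.04)]
[[-2.5, 3.6, 21.8], np.float64(0.04)]
[[-2.5, 3.6, 21.8], np.float64(0.04)]
[[-2.5, 3.6, 21.8], np.float64(0.04)]
[[-2.6, 3.6, 21.8], np.float64(0.04)]
```

View pics/w4.png

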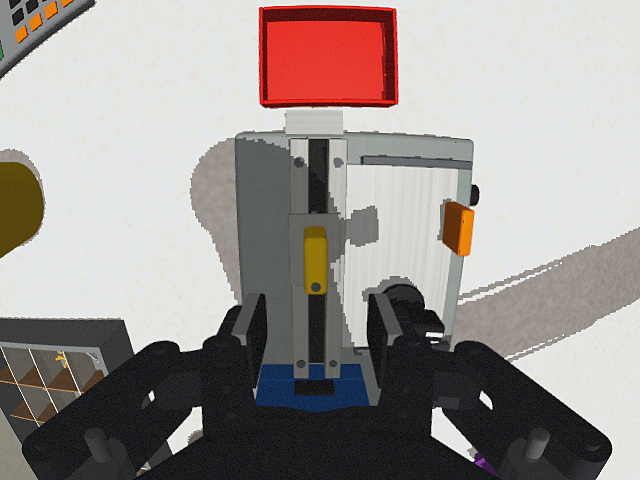

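The gauge stands in the track at feeder (-4.3, -46), aligned, with its grip top at about 98.6. The rail surfaces read about 1 mm low too, so the collar is seated. Next I close the fingers and go behind the tab.

Emit:
carry_out([
  [[-3,0,26],0,-1],
  [[-3,0,26],0,-1],
  [[-3,0,26],0,-1],
  [[-3,0,26],0,-1],
  [[-3,0,24],0,-1],
])

```text
t: 10.2
tcp_pos: [400.0, -85.0, 154.0]
orientation: [0.529, -0.506, -0.473, 0.489]
contact_force: [-0.6, -0.1, 1.1]
grip_width: 0.1
```

Emit:
carry_out([
  [[0,0,0],0,-1],
])

```text
t: 10.3
tcp_pos: [398.3, -85.0, 153.5]
orientation: [0.529, -0.506, -0.474, 0.489]
contact_force: [0.7, 0.9, 0.5]
grip_width: 0.5
```

```bash
python3 -c "
from h import *
plan((*tow(-135,-62),56),175.6,4); print(tof(ctrl.get_obs()['tcp_pos'][None]))
im,d,m=snap('wrist'); P=fcloud([m['fx'],m['fy'],m['cx'],m['cy']],m['extrinsics'],d); F=tof(P)
M=(F[...,0]<-127)&(F[...,0]>-160)&(F[...,1]<-30)&(F[...,1]>-110); print('max z behind base',np.percentile(P[...,2][M],[50,99,100]))
"
```

```text
tcp [398.3 -85.  153.5] jaw 175.8 tilt [-0.038  0.009 -0.999] F [0.7 0.9 0.5] w 0.5 t 10.3 q6 -0.35
total turn 0.22 shift in tool axes now [-0.1 97.3 -6.9]
[[-0.0, 24.3, -1.7], np.float64(0.05)]
[[-0.0, 24.3, -1.7], np.float64(0.05)]
[[-0.0, 24.3, -1.7], np.float64(0.05)]
[[-0.0, 24.3, -1.7], np.float64(0.05)]
[[-138.16050269  -62.52700261]]
max z behind base [226.21200805 255.79669466 257.71211667]
```

Emit:
carry_out([
  [[0,25,-1],0,-1],
  [[0,25,-1],0,-1],
  [[0,25,-1],0,-1],
  [[0,17,-1],0,-1],
  [[0,0,0],0,-1],
])

```text
t: 10.85
tcp_pos: [400.3, -84.0, 54.6]
orientation: [0.53, -0.505, -0.473, 0.49]
contact_force: [0.0, 0.3, -0.2]
grip_width: -0.4
```

```bash
python3 -c "
from h import *
plan((*tow(-114,-62),58),175.6,1); print(tof(ctrl.get_obs()['tcp_pos'][None]))
"
```

```text
tcp [400.3 -84.   54.6] jaw 175.8 tilt [-0.042  0.01  -0.999] F [ 0.   0.3 -0.2] w -0.4 t 10.85 q6 -0.34
total turn 0.2 shift in tool axes now [ -0.7  -4.3 -22.2]
[[-0.7, -4.3, -22.2], np.float64(0.2)]
[[-136.33153667  -61.37805836]]
```

Emit:
carry_out([
  [[0,-1,-4],0,-1],
  [[0,0,-4],0,-1],
  [[0,0,-4],0,-1],
  [[0,0,0],0,-1],
])

```text
t: 11.25
tcp_pos: [414.5, -85.1, 56.7]
orientation: [0.53, -0.506, -0.473, 0.49]
contact_force: [-0.0, 0.2, -0.5]
grip_width: -0.1
```

Emit:
carry_out([
  [[0,0,-3],0,-1],
  [[0,0,-3],0,-1],
  [[0,0,0],0,-1],
])

```text
t: 11.55
tcp_pos: [420.9, -85.6, 56.8]
orientation: [0.53, -0.505, -0.472, 0.49]
contact_force: [-1.2, 0.6, -0.9]
grip_width: -0.3
```

```bash
python3 -c "
from h import *
plan((*tow(-114,-62),56),175.6,1); print(tof(ctrl.get_obs()['tcp_pos'][None]))
"; python3 chk.py w5
```

```text
tcp [420.9 -85.6  56.8] jaw 175.8 tilt [-0.042  0.009 -0.999] F [-1.2  0.6 -0.9] w -0.3 t 11.55 q6 -0.33
total turn 0.19 shift in tool axes now [-0.6  0.8 -1.7]
[[-0.6, 0.8, -1.7], np.float64(0.19)]
[[-115.66432836  -61.37044313]]
grip 2117 z [93.7 98.2 99.4] c [-51.9 -52.3] [117.5  35.8] 7.3 [[-10.3, -63.2], [2.4, -30.7]]
tab 1183 z [76.7 78.3 79.1] c [-96.8 -66.3] [21.6 10. ] 90.0 [[-101.4, -76.6], [-92.1, -57.7]]
knob none
gap -115 -4.3 -1.4 1435
gap -103 -3.9 -1.5 1338
gap -91 -4.0 -1.7 1304
gap -79 -2.5 -1.9 1215
gap -67 -2.4 -1.3 253
gap -55 -13.5 -13.0 179
gap -43 -13.4 -12.6 177
gap -31 -3.8 -2.0 144
gap -19 -16.1 -11.3 203
```

Emit:
carry_out([
  [[0,0,-2],0,-1],
  [[0,0,-2],0,-1],
  [[0,0,0],0,-1],
])

```text
t: 11.9
tcp_pos: [421.0, -85.7, 57.0]
orientation: [0.533, -0.503, -0.47, 0.492]
contact_force: [-0.2, 0.8, -0.0]
grip_width: 0.5
```

Emit:
carry_out([
  [[0,0,-2],0,-1],
  [[0,0,0],0,-1],
])

```text
t: 12.1
tcp_pos: [421.0, -85.7, 57.0]
orientation: [0.534, -0.502, -0.469, 0.494]
contact_force: [-1.7, 0.8, 0.8]
grip_width: 0.1
```

Emit:
carry_out([
  [[0,0,-2],0,-1],
  [[0,0,0],0,-1],
])

```text
t: 12.3
tcp_pos: [420.9, -85.7, 57.1]
orientation: [0.535, -0.5, -0.468, 0.495]
contact_force: [-2.2, 0.6, 1.1]
grip_width: 0.2
```

```bash
python3 -c "
from h import *
plan((*tow(-114,-62),56),175.6,1); print(tof(ctrl.get_obs()['tcp_pos'][None]))
"; python3 chk.py w6
```

```text
tcp [420.9 -85.7  57.1] jaw 175.8 tilt [-0.062  0.01  -0.998] F [-2.2  0.6  1.1] w 0.2 t 12.3 q6 -0.32
total turn 0.24 shift in tool axes now [-0.6  1.  -1.7]
[[-0.6, 1.0, -1.7], np.float64(0.24)]
[[-115.63511489  -61.45540058]]
grip 2142 z [93.7 98.2 99.5] c [-51.3 -64. ] [127.5  34.6] 19.8 [[-9.9, -63.3], [3.0, -31.2]]
tab 1173 z [76.7 78.3 79.1] c [-96.2 -66.5] [21.2  9.8] 88.9 [[-100.9, -76.6], [-91.7, -58.0]]
knob none
gap -115 -3.7 -1.6 1452
gap -103 -3.4 -1.7 1385
gap -91 -3.8 -1.5 1322
gap -79 -2.6 -2.2 1227
gap -67 -1.0 0.5 275
gap -55 -13.7 -13.0 194
gap -43 -14.3 -13.8 171
gap -31 -3.8 -0.6 129
gap -19 -16.0 -9.8 168
```

Emit:
carry_out([
  [[0,0,-5],0,-1],
])

```text
t: 12.45
tcp_pos: [421.6, -86.1, 56.7]
orientation: [0.538, -0.497, -0.465, 0.498]
contact_force: [-41.1, 12.6, 26.6]
grip_width: -0.3
```

Run:
```python
from h import *
print(tof(ctrl.get_obs()['tcp_pos'][None]), ctrl.get_obs()['contact_force'])
for n in('top','scene'):
    im,d,m=snap(n); np.savez(n+'1.npz',im=im,d=d,E=m['extrinsics'],k=[m['fx'],m['fy'],m['cx'],m['cy']])
    F=None;P=cloud(m,d);F=tof(P);hsv=cv2.cvtColor(im,cv2.COLOR_BGR2HSV);H,S=hsv[...,0],hsv[...,1]
    for nm,M in (('grip',(H>20)&(H<35)&(S>120)&(P[...,2]>92)),('tab',(H>4)&(H<18)&(S>170)&(P[...,2]>74)),):
        M=M&(abs(F[...,0])<120)&(abs(F[...,1])<110); print(n,nm,M.sum(),F[M].mean(0) if M.any() else '')
im,d,m=snap('wrist'); cv2.imwrite('pics/w7.png',cv2.resize(im[120:360,200:520],(800,600)))
```

```text
[[-114.92796918  -61.75757429]] [-41.05770741  12.57043559  26.56719699]
top grip 0 
top tab 0 
scene grip 173 [ -0.37197048 -48.44706526]
scene tab 17 [-93.5153028  -72.93284684]
```

View pics/w7.png

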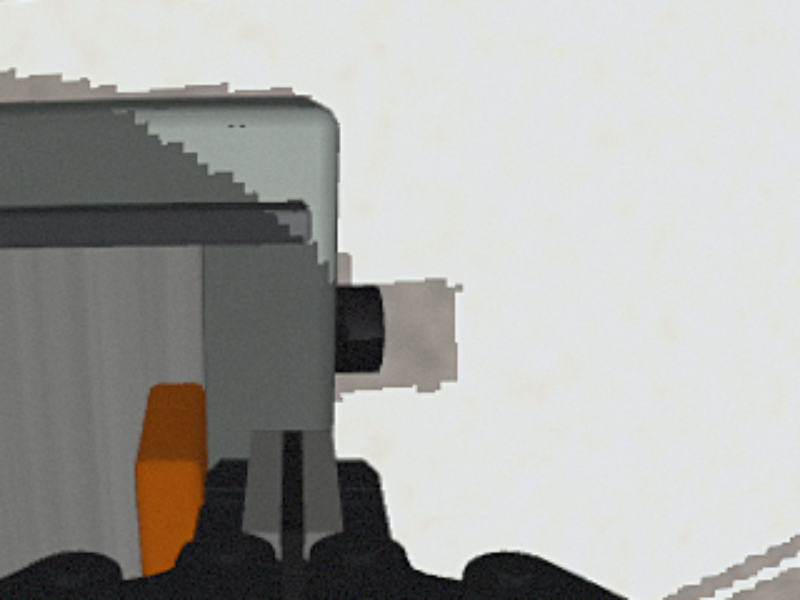

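A single 5 mm row stalled after 0.7 mm at 41 N, so the rail bears on the blade. The crop shows the finger against the tab's outer face at (170,480). I back off, rise, and look at the result.

Emit:
carry_out([
  [[0,0,6],0,-1],
  [[0,0,8],0,-1],
  [[0,-25,0],0,-1],
  [[0,-40,0],0,-1],
  [[0,-40,0],0,0],
])

```text
t: 13.1
tcp_pos: [412.5, -86.0, 160.7]
orientation: [0.539, -0.496, -0.463, 0.499]
contact_force: [0.8, 0.9, 0.2]
grip_width: 13.2
```

```bash
python3 chk.py w8
python3 - <<'E'
from h import *
plan((*tow(-68,0.5),150),258,10); print(tof(ctrl.get_obs()['tcp_pos'][None]))
E
```

```text
grip 1069 z [94.9 98.4 99.6] c [ -2.8 -46. ] [35.7 14.4] 89.7 [[-9.6, -63.2], [3.4, -29.4]]
tab 731 z [77.1 78.3 79.2] c [-96.4 -61.3] [31.5  9.8] 89.8 [[-101.1, -76.6], [-91.8, -46.8]]
knob 54 z [92.6 93.6 95.2] c [-64.1  -5.1] [ 2.  34.1] 82.9 [[-80.4, -7.8], [-47.6, -3.1]]
gap -115 -4.3 -0.8 624
gap -103 -3.9 -1.0 599
gap -91 -4.1 -0.7 597
gap -79 -3.4 -2.5 530
gap -67 -2.9 -0.2 123
gap -55 -9.0 -7.7 72
gap -43 -9.4 -8.3 70
gap -31 -18.1 -16.8 64
gap -19 -3.8 -0.5 367
gap -7 -4.1 -0.9 434
gap 5 -3.8 -0.9 423
gap 17 -4.3 -1.0 373
gap 29 -5.1 -1.0 138
tcp [415.5 -86.8 168.4] jaw 175.9 tilt [-0.067  0.008 -0.998] F [-0.1  0.1  6.7] w 20.9 t 13.15 q6 -0.33
total turn -82.15 shift in tool axes now [ 63.2  14.9 -54.4]
[[6.3, 1.5, -5.4], np.float64(-8.21)]
[[5.5, 1.5, -6.3], np.float64(-8.21)]
[[4.5, 1.5, -7.0], np.float64(-8.21)]
[[3.5, 1.5, -7.6], np.float64(-8.21)]
[[2.4, 1.5, -8.0], np.float64(-8.21)]
[[1.2, 1.5, -8.3], np.float64(-8.21)]
[[0.0, 1.5, -8.3], np.float64(-8.21)]
[[-1.2, 1.5, -8.3], np.float64(-8.21)]
[[-2.4, 1.5, -8.0], np.float64(-8.21)]
[[-3.5, 1.5, -7.6], np.float64(-8.21)]
[[-120.95598362  -63.00788136]]
```

The rail gap now reads about 3.5–4 mm and the tab sits at -96.4, so it is snug. The gauge is upright at -2.8. Next is the knob: go above it with the jaws across its bar.

Emit:
carry_out([
  [[6,1,-5],-8.2,0.2],
  [[5,1,-6],-8.2,0.2],
  [[5,1,-7],-8.2,0.2],
  [[4,1,-8],-8.2,0.2],
  [[2,1,-8],-8.2,0.2],
])

```text
t: 13.65
tcp_pos: [448.6, -56.4, 167.1]
orientation: [0.325, -0.292, -0.632, 0.64]
contact_force: [-0.2, 0.5, 0.5]
grip_width: 50.9
```

Emit:
carry_out([
  [[1,1,-8],-8.2,0.2],
  [[0,1,-8],-8.2,0.2],
  [[-1,1,-8],-8.2,0.2],
  [[-2,1,-8],-8.2,0.2],
  [[-3,1,-8],-8.2,0.2],
])

```text
t: 14.15
tcp_pos: [478.7, -24.4, 161.4]
orientation: [-0.069, 0.042, 0.707, -0.702]
contact_force: [-0.0, -0.5, -0.6]
grip_width: 51.2
```

```bash
cat > kn.py <<'E'
from h import *
import sys
im,d,m=snap('wrist'); k=[m['fx'],m['fy'],m['cx'],m['cy']]; P=fcloud(k,m['extrinsics'],d); F=tof(P); Z=P[...,2]
V=cv2.cvtColor(im,cv2.COLOR_BGR2HSV)[...,2]
M=(np.hypot(F[...,0]+68,F[...,1])<32)&(Z>90)&(Z<102)&(np.hypot(F[...,0]+68,F[...,1])<27)
r=cv2.minAreaRect(F[M].astype(np.float32)); print('bar',M.sum(),np.round(r[0],1),np.round(r[1],1),round(r[2],1))
cv2.imwrite(f'pics/{sys.argv[1]}.png',im)
t=tow(-68,0.5); plan((t[0]-1.3,t[1],67.5),float(sys.argv[2]),4); print(tof(ctrl.get_obs()['tcp_pos'][None]))
E
python3 kn.py k1 257.9
```

```text
bar 1593 [-67.5   1.3] [13.3 46.2] 82.0
tcp [479.  -23.7 161. ] jaw -98.6 tilt [-0.039  0.01  -0.999] F [-0.   0.4 -0.1] w 51.1 t 14.2 q6 1.07
total turn 3.53 shift in tool axes now [ 2.8 93.6  5.4]
[[0.7, 23.4, 1.3], np.float64(0.88)]
[[0.7, 23.4, 1.4], np.float64(0.88)]
[[0.7, 23.4, 1.4], np.float64(0.88)]
[[0.6, 23.4, 1.4], np.float64(0.88)]
[[-62.4379703    4.84570165]]
```

View pics/k1.png

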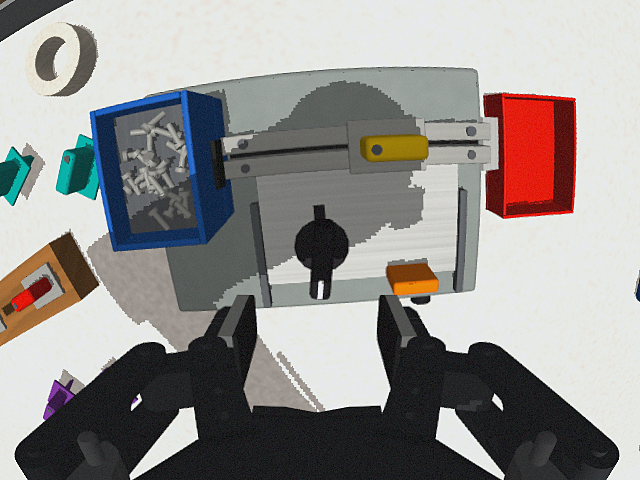

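The view shows the gauge seated with a thin gap at (330,150), the knob bar at (321,255) with its white mark at (321,288), and the tab at (412,278). The jaws straddle the bar line, so I descend.

Emit:
carry_out([
  [[1,20,1],0.9,0.2],
  [[1,20,1],0.9,0.2],
  [[1,18,1],0.9,0.2],
  [[0,14,1],0.6,0.2],
  [[0,0,0],0,0.2],
])

```text
t: 14.7
tcp_pos: [474.2, -26.4, 87.5]
orientation: [-0.089, 0.066, 0.705, -0.7]
contact_force: [-0.4, 0.0, -0.4]
grip_width: 51.5
```

```bash
python3 -c "
from h import *
t=tow(-68,1); plan((t[0]-.8,t[1],68),257.6,1)"
```

```text
tcp [474.2 -26.4  87.5] jaw -102.6 tilt [-0.031  0.011 -0.999] F [-0.4  0.  -0.4] w 51.5 t 14.7 q6 1.0
total turn -0.23 shift in tool axes now [ 1.  19.6  1.1]
[[1.0, 19.6, 1.1], np.float64(-0.23)]
```

Emit:
carry_out([
  [[0.5,9,0.5],0,0.2],
  [[0.5,8,0.5],0,0.2],
  [[0,0,0],0,0.2],
  [[0,0,0],0,-1],
  [[0,0,0],0,-1],
])

```text
t: 15.2
tcp_pos: [473.9, -27.2, 71.7]
orientation: [-0.088, 0.069, 0.706, -0.7]
contact_force: [-0.4, 0.2, 0.3]
grip_width: 23.1
```

Emit:
carry_out([
  [[0,0,0],0,-1],
  [[0,0,0],0,-1],
  [[0,0,0],0,-1],
])

```text
t: 15.5
tcp_pos: [474.2, -26.7, 72.2]
orientation: [-0.088, 0.069, 0.706, -0.699]
contact_force: [0.1, 0.2, -1.4]
grip_width: 12.4
```

```bash
python3 -c "
from h import *
t=tow(-68,1); plan((t[0]-.8,t[1],68),257.6-67.5,1)"
```

```text
tcp [474.2 -26.7  72.2] jaw -102.7 tilt [-0.026  0.012 -1.   ] F [ 0.1  0.2 -1.4] w 12.4 t 15.5 q6 1.0
total turn 67.2 shift in tool axes now [1.6 4.3 0.9]
[[1.6, 4.3, 0.9], np.float64(67.2)]
```

The grip is on the bar. Turn clockwise in two portions, checking between them.

Emit:
carry_out([
  [[0,0,0],7.5,-1],
  [[0,0,0],7.5,-1],
  [[0,0,0],7.5,-1],
  [[0,0,0],7.5,-1],
])

```text
t: 15.9
tcp_pos: [474.2, -26.8, 72.2]
orientation: [-0.273, 0.253, 0.657, -0.656]
contact_force: [-0.6, -0.1, -0.3]
grip_width: 12.0
```

```bash
python3 -c "
from h import *
t=tow(-68,1); plan((t[0]-.8,t[1],72),257.6-67.5,1)"
```

```text
tcp [474.2 -26.8  72.2] jaw -133.7 tilt [-0.026  0.012 -1.   ] F [-0.6 -0.1 -0.3] w 12.0 t 15.9 q6 0.46
total turn 36.21 shift in tool axes now [1.1 0.3 1.5]
[[1.1, 0.3, 1.5], np.float64(36.21)]
```

Emit:
carry_out([
  [[0,0,0],7.5,-1],
  [[0,0,0],7.5,-1],
  [[0,0,0],7.5,-1],
  [[0,0,0],7.5,-1],
  [[0,0,0],7,-1],
])

```text
t: 16.4
tcp_pos: [473.9, -26.9, 72.3]
orientation: [0.475, -0.455, -0.53, 0.535]
contact_force: [-1.5, -0.8, -1.2]
grip_width: 12.5
```

Emit:
carry_out([
  [[0,0,0],0,-1],
])

```text
t: 16.5
tcp_pos: [473.9, -26.9, 72.3]
orientation: [0.476, -0.456, -0.53, 0.534]
contact_force: [-1.6, 0.4, -0.7]
grip_width: 12.3
```

```bash
python3 -c "
from h import *
t=tow(-68,1); plan((t[0]-.8,t[1],72),257.6-67.5,1); print(ctrl.get_obs()['torque'])"
```

```text
tcp [473.9 -26.9  72.3] jaw -172.4 tilt [-0.025  0.013 -1.   ] F [-1.6  0.4 -0.7] w 12.3 t 16.5 q6 -0.22
total turn -2.5 shift in tool axes now [0.  0.3 1.6]
[[0.0, 0.3, 1.6], np.float64(-2.5)]
[ 0.18650302 -0.16388724 -0.03870421]
```

The knob turned 69.7°, which puts it at about 1.36 rad. Release and rise, then check.

Emit:
carry_out([
  [[0,0,0],0,-0.2],
  [[0,0,0],0,-0.2],
  [[0,0,0],0,-0.2],
  [[0,-20,0],0,-0.2],
  [[0,-35,0],0,-0.2],
])

```text
t: 17.0
tcp_pos: [472.9, -28.1, 123.9]
orientation: [0.475, -0.451, -0.529, 0.539]
contact_force: [0.7, -0.3, 1.2]
grip_width: 34.2
```

Emit:
carry_out([
  [[0,-45,0],0,-0.2],
  [[0,-30,30],0,-0.2],
  [[0,-20,30],0,-0.2],
  [[0,0,20],0,-0.2],
  [[0,0,0],0,-0.2],
])

```text
t: 17.5
tcp_pos: [396.3, -41.8, 231.1]
orientation: [0.471, -0.452, -0.533, 0.539]
contact_force: [0.1, 0.9, -0.3]
grip_width: 34.2
```

```bash
python3 chk.py w9; python3 kn.py k2 190
python3 - <<'E'
from h import *
im,d,m=snap('scene'); cv2.imwrite('pics/s2.png',im)
E
```

```text
grip 738 z [95.3 98.6 99.7] c [-31.7 -24.5] [ 33.6 101.9] 54.2 [[-9.6, -62.7], [3.4, -28.9]]
tab 480 z [77.1 78.4 79.3] c [-61.8   0.7] [169.   38.1] 54.8 [[-101.0, -75.9], [-91.6, -45.7]]
knob 836 z [94.4 96.1 97.2] c [-68.1   0.9] [13.5 45.8] 12.4 [[-77.3, -21.0], [-59.6, 21.3]]
gap -115 -3.7 -0.9 397
gap -103 -4.0 -1.1 398
gap -91 -3.8 -0.7 395
gap -79 -18.2 -16.6 330
gap -67 -6.3 -3.3 81
gap -55 -11.7 -10.4 41
gap -43 -11.2 -9.1 40
gap -31 -0.2 1.8 75
gap -19 -4.1 -0.6 362
gap -7 -3.9 -1.0 347
gap 5 -3.9 -0.4 334
gap 17 -4.2 -0.3 319
gap 29 -4.3 -0.1 308
gap 41 -4.0 -0.6 303
bar 935 [-68.    0.7] [13.6 45.8] 11.8
tcp [397.3 -41.6 230.1] jaw -171.5 tilt [-0.028  0.01  -1.   ] F [0.2 0.1 0.4] w 34.2 t 17.6 q6 -0.24
total turn -1.5 shift in tool axes now [  0.5 160.6 -80. ]
[[0.1, 40.1, -20.0], np.float64(-0.37)]
[[-0.0, 40.1, -20.0], np.float64(-0.37)]
[[-0.1, 40.1, -20.0], np.float64(-0.37)]
[[-0.3, 40.1, -20.0], np.float64(-0.37)]
[[-142.52525093  -19.25427453]]
```

View pics/k2.png

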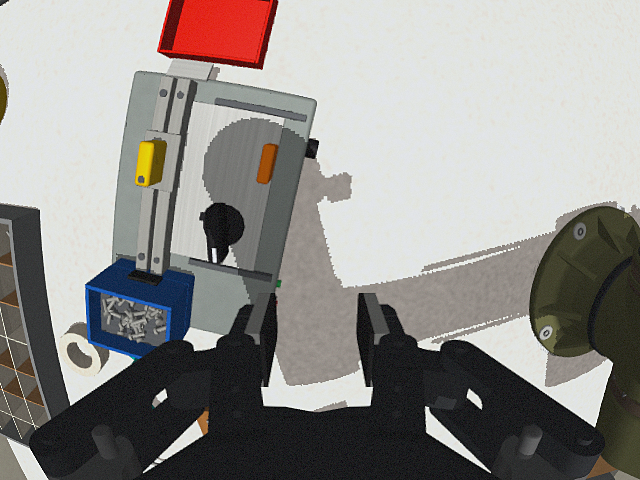

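The view shows the gauge standing in the track at (150,162), the tab at (267,163), and the knob bar now across the feeder at (215,235) with the robot clear. The bar is 78° from its zero, about 1.36 rad, and the gap is about 4 mm. I hand in.

```bash
python3 -c "
from h import *
print(workorder.finish_job()); print(ctrl.get_obs()['t'])"
```

```text
the job is handed in; nothing more can be done
None
the job is handed in; nothing more can be done
```

The feeder track is set to the yellow gauge, the clamp is tight, and I handed the job in at about 17.6 s of the 54 s allowed. No verdict came back.

I took the yellow gauge from the rack's middle slot and lowered it into the track until the collar stopped on the rails. Then I pushed the tab until the rail stalled against the blade and turned the clamp knob 69.7° clockwise.

**Last checks, from the wrist camera:**
- **Gauge:** it stands at about feeder (-3, -46) mm and was along the track to within about 0.3° when last measured, before the knob was turned. Its grip top reads 98.6 mm against 100 expected; the rails also read about 1 mm low, so I take the collar as seated.
- **Rail gap:** it reads 3–4 mm.
- **Knob:** the bar's angle gives about 1.36 rad, past the 1.15 needed and short of the 1.45 stop.
- **Robot:** it stands clear of everything.

**What did not agree or was not checked:**
- **Gauge position:** the grip centre reads about 1 mm further to -x than a fully snug blade should put it. That is within the camera error.
- **Push force:** my last push on the tab peaked at 41 N along x (about 50 N in all). The 40 N limit is for the arm and gripper body, and it looked as if a finger did the pressing.
- **Bystanders:** I never touched the other gauges, bin, label roll or screwdriver, but I did not re-measure them at the end.

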